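# Open the carver's chest by its hidden release notch

## Task

The drawer of the low wooden cash chest has no handle: its release is a notch hidden somewhere along the front top edge. Touch a fingertip down on the plain wood at either end of that edge, feel along from there to find the notch, then press down inside it until the catch lets go and the drawer springs fully out by itself. Let go of the catch, and do not push or pull the drawer or disturb the carved figures.

Things in the scene. Friction and masses are not known exactly. Their poses are not given: they have to be found in the camera images.
- chest: Fixed low wooden chest, 200 (its x, front to back) x 380 (its y) x 90 mm high, flat top. Origin at the centre of its underside, on the table. Its front, with the drawer, faces its -x, towards the robot. The front top edge is a flat rail, 44 mm front to back (chest x -100 to -56 mm), flush with the rest of the top. The outer 70 mm of the rail at each end are always plain.
- edge_left (a point): Point on top of the plain left end of the rail (chest +y), in the middle of its 44 mm depth: chest x -78, y 155, z 90 mm. Axes as the chest's. Between here and edge_right, in the middle 240 mm (chest y -120 to 120 mm), there is one notch, at a different place every time, in the same wood as the rest.
- edge_right (a point): The same point at the plain right end: chest x -78, y -155, z 90 mm. The notch between is 48 mm long along the edge, cut through the rail's whole 44 mm, open to the top and the front, closed at the back; its floor, the catch, lies 12 mm below the top.
- catch (a joint): Catch, the wooden floor of the notch (40 x 45 mm): goes straight down against a spring, 0 = up, 0.012 m = fully down. It starts to give at 4 N, takes about 6 N at the release point, 5 to 6 mm down, and about 8.5 N fully down; it comes back up when let go.
- drawer (a joint): Drawer slide: 0 = shut and latched, 0.06 m = fully out towards the chest's -x. When the catch is pressed past the release point a spring (about 4 N) drives it out in under 1 s; it stays out.
- drawer_box: Drawer below the rail: 352 mm wide, front panel 48 mm high with its top edge 32 mm below the chest's top, flush with the chest's front when shut. Origin coincides with the chest's when shut and moves with the drawer. Not to be pushed or pulled.
- shepherd: Loose carved wooden man with a staff, 42 mm wide, 110 mm tall, standing on the table left of the chest. Origin at the centre of its underside. Leave alone.
- king: Loose carved wooden man with a tall hat, 48 mm wide, 132 mm tall, standing on the table right of the chest. Origin at the centre of its underside. Leave alone.
- sheep_a: Loose carved sheep, about 60 x 24 x 50 mm, standing on the back half of the chest's top, left. Origin between its feet. Leave alone.
- sheep_b: Loose carved sheep, about 54 x 22 x 45 mm, standing on the back half of the chest's top, right. Origin between its feet. Leave alone.

How it is judged:
By the outcome, as a careful person would: the job done as asked, in the order asked, and still so for the second after the job is handed in, with the robot touching nothing.
It also fails if it takes over 51 s, if anything falls off the work surface, if the arm or the gripper's body presses on something with over 40 N, if the wrist force passes 120 N, or if a joint passes its speed limit or range.

## Robot

A 6-joint arm with a two-finger parallel gripper is mounted at the origin on the work surface. World frame = base frame: x ahead of the robot, y to its left, z up, the work surface at z = 0. Lengths are in mm, angles in degrees, forces in N, time in s.
With the tool pointing down it reaches from about 350 to 975 mm from the base axis. Payload 4.9 kg.
Tool frame: the origin (TCP) lies midway between the tips of the shut fingers; the grasp point (between the pads) lies 19 mm behind it (ctrl.grip_depth is the distance from the TCP to the grasp point, in mm); z points along the fingers, x is the direction in which the jaws open and shut, and the axes are right-handed (so a half turn about z gives the same grasp; the last joint's range is limited). The gripper opens to 85 mm and grips with 20 to 120 N. Pads are 22 mm wide; open, the fingers measure 114 mm over their backs; the gripper's body (76 mm by 85 mm) begins 54 mm behind the grasp point. The pads swing forward as they close: fully open they stand 13 mm farther back than shut.
Start: joints at [-6.818, 3.019, 92.412, -0, 84.569, -6.818], TCP at [624.981, 0.003, 231.304] pointing down, gripper open.
Joint ranges: [-172.51, 172.51], [-57.92, 126.97], [3.15, 148.05], [-58.71, 238.71], [5.1, 150.11], [-179.66, 179.66]. Speed limits (degrees/s): [147.25, 147.25, 180, 180, 180, 180].

## Interface

Orientations are given as a 3x3 rotation matrix whose columns are the frame's x, y, z axes.
In Python, from cell import ctrl gives the robot as it stands.
- The arm moves only by the tool drive_tool, never from a script. Its argument "motion" is text: rows parted by semicolons, each of 5 numbers parted by spaces: the shift along the tool's x, y, z in cm, then the turn about the tool's z in rad, then the finger opening in cm, from 0 to 8.54. In form: x y z spin jaw; .... A call has 1 to 5 rows; each row is the pose to reach, as a shift and turn from the pose commanded when the call began, along the tool's axes at that moment; what a row does not reach only later rows make up. A row lasts 1/10 s, in which the tool goes at most 50 mm and 8.59 degrees, less where a joint would pass 70% of its speed; a pose out of reach is approached as far as the arm can. A call with a gripper value outside its range is refused whole. The fingers move at their own pace and stop on an object; the grip force is fixed at half the most. Time passes only in rows, so rows that repeat a pose let the fingers close. It gives the time, the measured TCP pose, the force and the opening at its end, in the units of the state.
- ctrl.observe(): the state, without advancing time (a new reading comes with each control period).
- ctrl.camera(name): name is "scene" or "side" or "wrist"; returns a dict with "image" (420x560x3 uint8, blue, green, red), "fovy" (degrees; the focal length in pixels is half the picture's height over the tangent of half this angle, whatever the lens; pixels are square), "cx", "cy" (the principal point, pixels), "dist_coeffs" ([k1, k2, p1, p2, k3] as OpenCV has them; the pictures are not rectified), "rvec" (rotation vector, rad) and "tvec" (3), from world to camera coordinates, as OpenCV has them. Camera axes: x right, y down, z forward; pixel columns grow to the right and rows downward; lengths in mm; the calibration is good to about 2 mm. A picture is of the moment at which its call begins. There is no depth.
- ctrl.job_done(): hands the job in, once; it reports no verdict.
The state is a dict: "t": time; "joint_positions": joint angles; "joint_vel": joint speeds; "joint_torque": joint torques, N m; "tcp_pos": TCP position; "tcp_rot": TCP orientation; "ft_force": force on the tool from outside, world axes, zero at the start; "moment": the same for the moment, N m; "finger_gap": opening from 0.0 (shut) to 1.0 (fully open).
Only numpy, scipy, OpenCV 4.12 (cv2) and the standard library are available. Lean on these libraries where they do the work, as an engineer would, in place of code of your own. Each camera call takes 0.05 s, during which the arm holds its last target. There are 200 camera calls.

## Working session

There is one attempt and no reset: what is moved stays moved. The work goes in short steps, Python scripts to look and compute and a tool call to move; the robot and the scene stay as the last step left them, time stands still between calls to the robot, and variables do not carry over. Pictures are saved under pics/ and viewed, about 8 in all and at most 12, crops included, and the job is handed in when it is done.

Besides the shell and the picture viewer there is one more tool, called by a JSON object that holds its "name" and its "arguments", one argument or row to a line. drive_tool: Moves the arm, as the interface text tells. Its arguments: {"type":"object","properties":{"motion":{"type":"string"}},"required":["motion"]}

```bash
mkdir -p pics; cat > h.py <<'E'
import numpy as np, cv2
from cell import ctrl
def snap(n,f):
    c=ctrl.camera(n); cv2.imwrite(f,c["image"]); np.save(f[:-4]+".npy",{k:v for k,v in c.items()},allow_pickle=True); return c
def load(f): return np.load(f,allow_pickle=True).item()
def K(c):
    f=210/np.tan(np.radians(c["fovy"]/2)); return np.array([[f,0,c["cx"]],[0,f,c["cy"]],[0,0,1.]])
def ray(c,px,z):
    u=cv2.undistortPoints(np.array(px,float).reshape(-1,1,2),K(c),np.array(c["dist_coeffs"],float)).reshape(-1,2)
    R=cv2.Rodrigues(np.array(c["rvec"],float))[0]; o=-R.T@np.array(c["tvec"],float).ravel()
    d=np.c_[u,np.ones(len(u))]@R
    return o+d*((z-o[2])/d[:,2])[:,None]
def proj(c,P): return cv2.projectPoints(np.array(P,float),np.array(c["rvec"],float),np.array(c["tvec"],float),K(c),np.array(c["dist_coeffs"],float))[0].reshape(-1,2)
E
python3 - <<'E'
from h import *
for n in("scene","side","wrist"): 
    c=snap(n,f"pics/{n}0.png"); R=cv2.Rodrigues(np.array(c["rvec"],float))[0]; print(n,(-R.T@np.array(c["tvec"]).ravel()).round(),R[2].round(2))
s=ctrl.observe(); print(s)
E
```

```text
scene [1187.  -31. 1128.] [-0.49  0.02 -0.87]
side [ 206. -482.  560.] [ 0.49  0.63 -0.6 ]
wrist [623.  82. 373.] [-0.   -0.32 -0.95]
{'t': 0.15, 'joint_positions': array([-6.82038276e+00,  3.04773665e+00,  9.24756217e+01,  8.44951859e-04,
        8.45689389e+01, -6.81596582e+00]), 'joint_vel': array([ 0.11161443, -0.01929933, -0.22753853, -0.07729667, -0.01246385,
        0.00782334]), 'joint_torque': array([ 5.10442842e-04, -3.94241810e+01, -3.70721948e+01, -1.15854355e-04,
        4.61802789e-03,  5.00508997e-05]), 'tcp_pos': array([6.24501744e+02, 4.03072790e-02, 2.30337768e+02]), 'tcp_rot': array([[ 9.99998721e-01, -7.86621809e-05, -1.59774612e-03],
       [-7.83333324e-05, -9.99999976e-01,  2.05881811e-04],
       [-1.59776228e-03, -2.05756391e-04, -9.99998702e-01]]), 'ft_force': array([-0.92262097,  0.09850207, -0.00918673]), 'moment': array([ 0.0107588 , -0.0149772 , -0.00182297]), 'finger_gap': 1.0026337555760603}
```

View pics/scene0.png

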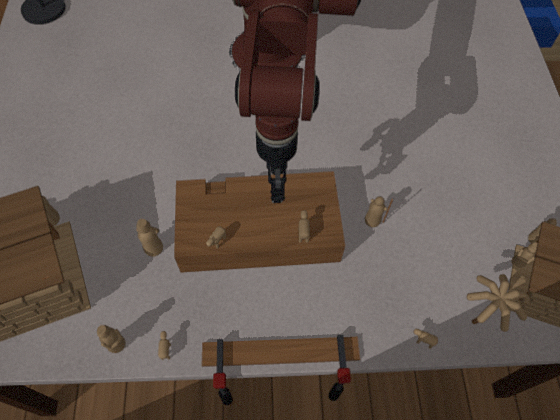

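View pics/side0.png

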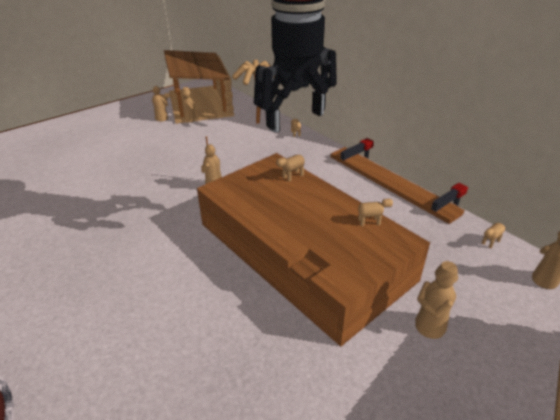

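The scene view looks back at the robot. The chest's top spans about (177,180)–(342,250), with the notch at about (205–227, 180–193), towards the king. The side view shows the notch at about (290–328, 250–278). I'll enlarge both to pick out the corners.

```bash
python3 - <<'E'
from h import *
a=load("pics/scene0.npy")["image"][165:280,165:355]; b=load("pics/side0.npy")["image"][150:345,190:435]
cv2.imwrite("pics/a.png",cv2.convertScaleAbs(cv2.resize(a,None,fx=4,fy=4,interpolation=cv2.INTER_CUBIC),alpha=1.6))
cv2.imwrite("pics/b.png",cv2.convertScaleAbs(cv2.resize(b,None,fx=3,fy=3,interpolation=cv2.INTER_CUBIC),alpha=1.4))
E
```

```text
(no output)
```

View pics/a.png

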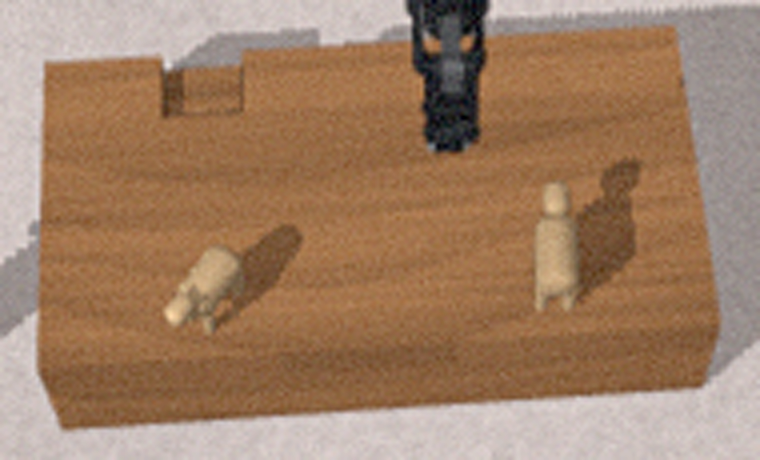

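View pics/b.png

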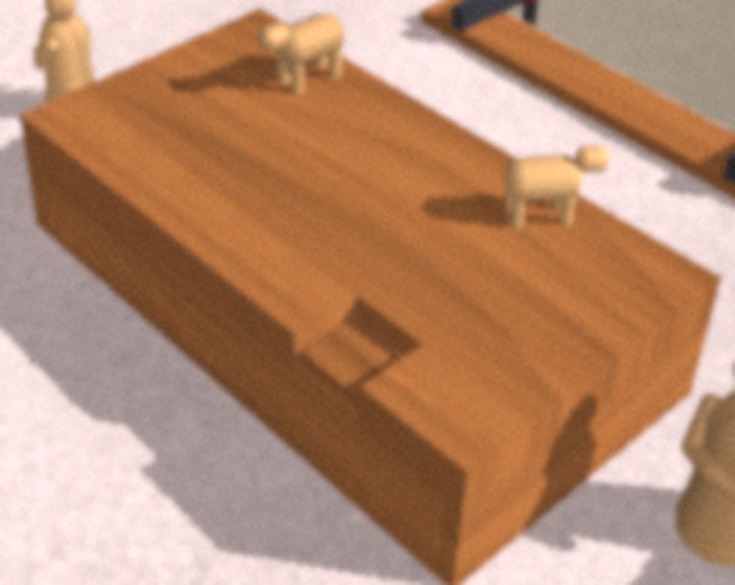

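```bash
cat > m.py <<'E'
from h import *
A=(np.array([[45,62],[675,28],[719,322],[40,376],[162,57],[243,51],[163,115],[242,115]])+.5)/4-.5+[165,165]
B=(np.array([[465,472],[24,118],[262,10],[719,278],[362,390],[297,345],[418,344],[360,300]])+.5)/3-.5+[190,150]
M=np.array([[-100,-190],[-100,190],[100,190],[100,-190.]])
def fit(W):
    d=W[:4].mean(0); Q=W[:4]-d; U,S,V=np.linalg.svd(M.T@Q); R=V.T@np.diag([1,np.linalg.det(V.T@U.T)])@U.T
    return d,R
for n,P in(("scene",A),("side",B)):
    W=ray(load(f"pics/{n}0.npy"),P,90)[:,:2]; d,R=fit(W)
    print(n,d.round(1),np.degrees(np.arctan2(R[1,0],R[0,0])).round(2)); print(((W-d)@R).round(1).tolist())
E
python3 m.py
```

```text
scene [611.4 -42.3] 2.18
[[-102.2, -189.1], [-98.4, 189.7], [98.0, 188.1], [102.6, -188.7], [-100.5, -119.2], [-101.2, -70.8], [-59.9, -119.1], [-56.5, -72.8]]
side [607.6 -43. ] 1.94
[[-99.5, -187.2], [-99.2, 186.5], [99.6, 188.2], [99.1, -187.5], [-99.8, -120.3], [-103.1, -76.6], [-56.7, -116.4], [-56.3, -73.7]]
```

Both views agree: chest centre at about (609.5, −42.6), yaw about 2.06°. The notch runs about −120…−72 in chest y. I'll shut the fingers, move above edge_right, which is about (537, −200), and turn the tool to match the chest.

{"name": "drive_tool", "arguments": {
  "motion": "-2.2 5 0 -0.036 0; -4.4 10 0 -0.036 0; -6.6 15 0 -0.036 0; -8.8 20 0 -0.036 0; -8.8 20 0 -0.036 0"
}}

```text
t: 0.65
tcp_pos: [535.1, -203.2, 231.0]
tcp_rot: [[0.999, 0.032, -0.001], [0.032, -0.999, -0.001], [-0.001, 0.001, -1.0]]
ft_force: [0.1, 1.1, -0.0]
finger_gap: 0.147
```

{"name": "drive_tool", "arguments": {
  "motion": "0 0 3 0 0; 0 0 6 0 0; 0 0 9 0 0; 0 0 11 0 0; 0 0 11 0 0"
}}

```text
t: 1.15
tcp_pos: [534.3, -198.7, 116.9]
tcp_rot: [[0.999, 0.036, -0.007], [0.036, -0.999, 0.004], [-0.007, -0.004, -1.0]]
ft_force: [-0.5, -0.6, 0.6]
finger_gap: -0.002
```

```bash
python3 - <<'E'
from h import *
c=snap("side","pics/side1.png"); snap("wrist","pics/wrist1.png")
w=load("pics/wrist1.npy")["image"]; b=c["image"][150:350,230:430]
cv2.imwrite("pics/w1.png",np.hstack([cv2.resize(w,(427,320)),cv2.resize(b,(320,320))]))
s=ctrl.observe(); print(s["tcp_pos"],s["tcp_rot"],s["ft_force"],s["t"])
E
```

```text
[ 536.90388975 -199.92735816  121.32722361] [[ 9.99350537e-01  3.60306562e-02 -5.44240862e-04]
 [ 3.60308233e-02 -9.99350634e-01  3.00532443e-04]
 [-5.33059069e-04 -3.19946704e-04 -9.99999807e-01]] [0.90505383 0.73793017 0.2810983 ] 1.25
```

View pics/w1.png

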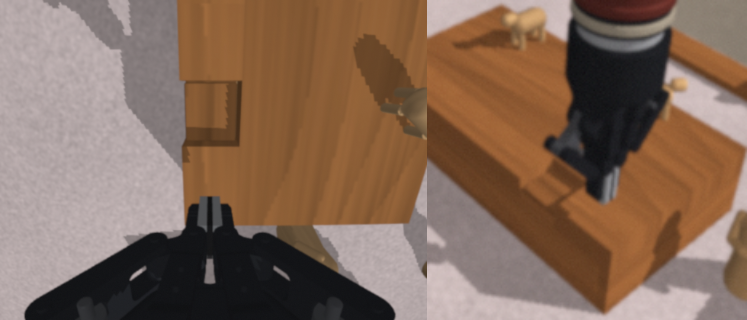

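The wrist view shows the fingers over the rail's right end. The notch is ahead at about (185–240, 82–145), and the fingers line up with the middle of the rail. Next I'll go down slowly.

{"name": "drive_tool", "arguments": {
  "motion": "0 0 1.2 0 0; 0 0 2.3 0 0; 0 0 2.6 0 0; 0 0 2.6 0 0; 0 0 2.6 0 0"
}}

```text
t: 1.75
tcp_pos: [537.1, -200.0, 95.5]
tcp_rot: [[0.999, 0.036, 0.0], [0.036, -0.999, -0.0], [0.0, 0.0, -1.0]]
ft_force: [0.8, 0.0, -0.4]
finger_gap: 0.0
```

{"name": "drive_tool", "arguments": {
  "motion": "0 0 0.1 0 0; 0 0 0.2 0 0; 0 0 0.3 0 0; 0 0 0.3 0 0; 0 0 0.3 0 0"
}}

```text
t: 2.25
tcp_pos: [537.0, -200.0, 92.3]
tcp_rot: [[0.999, 0.036, -0.0], [0.036, -0.999, 0.0], [-0.0, -0.0, -1.0]]
ft_force: [0.2, 0.1, -0.1]
finger_gap: -0.002
```

{"name": "drive_tool", "arguments": {
  "motion": "0 0 0.05 0 0; 0 0 0.1 0 0; 0 0 0.1 0 0; 0 0 0.1 0 0"
}}

```text
t: 2.65
tcp_pos: [537.0, -200.0, 91.3]
tcp_rot: [[0.999, 0.036, -0.0], [0.036, -0.999, 0.0], [-0.0, -0.0, -1.0]]
ft_force: [0.0, -0.5, -0.1]
finger_gap: 0.002
```

{"name": "drive_tool", "arguments": {
  "motion": "0 0 0.05 0 0; 0 0 0.1 0 0; 0 0 0.1 0 0; 0 0 0.1 0 0"
}}

```text
t: 3.05
tcp_pos: [537.0, -200.0, 90.3]
tcp_rot: [[0.999, 0.036, -0.0], [0.036, -0.999, 0.0], [-0.0, -0.0, -1.0]]
ft_force: [-0.1, 0.3, 0.2]
finger_gap: -0.003
```

{"name": "drive_tool", "arguments": {
  "motion": "0 0 0.02 0 0; 0 0 0.04 0 0; 0 0 0.05 0 0; 0 0 0.05 0 0"
}}

```text
t: 3.45
tcp_pos: [537.0, -200.0, 90.1]
tcp_rot: [[0.999, 0.036, 0.0], [0.036, -0.999, -0.0], [0.0, 0.0, -1.0]]
ft_force: [-1.6, 0.4, 2.0]
finger_gap: -0.0
```

{"name": "drive_tool", "arguments": {
  "motion": "0 0 0.01 0 0; 0 0 0.02 0 0; 0 0 0.03 0 0; 0 0 0.03 0 0"
}}

```text
t: 3.85
tcp_pos: [537.1, -200.0, 90.0]
tcp_rot: [[0.999, 0.036, -0.0], [0.036, -0.999, -0.0], [-0.0, 0.0, -1.0]]
ft_force: [-2.7, 0.5, 6.4]
finger_gap: 0.002
```

I have touched down: surface at z ≈ 90.0, 6.4 N, stiffness about 15 N/mm. I'll ease off slightly and feel along towards the notch, which is tool −y.

{"name": "drive_tool", "arguments": {
  "motion": "0 -0.3 -0.01 0 0; 0 -0.7 -0.01 0 0; 0 -1.1 -0.01 0 0; 0 -1.5 -0.01 0 0; 0 -1.9 -0.01 0 0"
}}

```text
t: 4.35
tcp_pos: [536.7, -181.1, 90.0]
tcp_rot: [[0.999, 0.036, 0.001], [0.036, -0.999, -0.001], [0.001, 0.001, -1.0]]
ft_force: [-0.1, -3.6, 3.3]
finger_gap: -0.001
```

{"name": "drive_tool", "arguments": {
  "motion": "0 -0.3 0 0 0; 0 -0.7 0 0 0; 0 -1.1 0 0 0; 0 -1.5 0 0 0; 0 -1.5 0 0 0"
}}

```text
t: 4.85
tcp_pos: [536.0, -165.6, 90.0]
tcp_rot: [[0.999, 0.036, 0.001], [0.036, -0.999, -0.0], [0.001, 0.0, -1.0]]
ft_force: [0.1, -1.9, 5.5]
finger_gap: 0.007
```

{"name": "drive_tool", "arguments": {
  "motion": "0 -0.2 0 0 0; 0 -0.4 0 0 0; 0 -0.6 0 0 0; 0 -0.8 0 0 0; 0 -0.8 0 0 0"
}}

```text
t: 5.35
tcp_pos: [535.7, -157.9, 90.0]
tcp_rot: [[0.999, 0.036, 0.001], [0.036, -0.999, -0.0], [0.001, 0.0, -1.0]]
ft_force: [0.9, -3.4, 5.7]
finger_gap: -0.004
```

{"name": "drive_tool", "arguments": {
  "motion": "0 -0.2 0 0 0; 0 -0.4 0 0 0; 0 -0.6 0 0 0; 0 -0.6 0 0 0; 0 -0.6 0 0 0"
}}

```text
t: 5.85
tcp_pos: [534.5, -151.2, 88.6]
tcp_rot: [[0.999, 0.036, -0.002], [0.036, -0.999, 0.001], [-0.002, -0.001, -1.0]]
ft_force: [-0.9, -0.1, 0.2]
finger_gap: 0.002
```

{"name": "drive_tool", "arguments": {
  "motion": "0 -0.2 0 0 0; 0 -0.4 0 0 0; 0 -0.6 0 0 0; 0 -0.6 0 0 0; 0 -0.6 0 0 0"
}}

```text
t: 6.35
tcp_pos: [535.1, -146.0, 89.7]
tcp_rot: [[0.999, 0.036, 0.0], [0.036, -0.999, -0.0], [0.0, 0.0, -1.0]]
ft_force: [0.2, -0.1, -0.2]
finger_gap: 0.001
```

The force fell to zero and the tip dropped at y ≈ −152, which is the notch's near wall, where the images put it. I'll move to mid-notch and press down.

{"name": "drive_tool", "arguments": {
  "motion": "0 -0.3 0 0 0; 0 -0.5 0 0 0; 0 -0.5 0.3 0 0; 0 -0.5 0.7 0 0; 0 -0.5 0.9 0 0"
}}

```text
t: 6.85
tcp_pos: [534.5, -140.9, 79.8]
tcp_rot: [[0.999, 0.036, -0.001], [0.036, -0.999, 0.0], [-0.001, -0.0, -1.0]]
ft_force: [0.9, -0.1, -0.5]
finger_gap: -0.0
```

{"name": "drive_tool", "arguments": {
  "motion": "0 0 0.1 0 0; 0 0 0.2 0 0; 0 0 0.3 0 0; 0 0 0.3 0 0; 0 0 0.3 0 0"
}}

```text
t: 7.35
tcp_pos: [535.0, -141.1, 78.1]
tcp_rot: [[0.999, 0.036, 0.0], [0.036, -0.999, -0.0], [0.0, 0.0, -1.0]]
ft_force: [-2.2, -0.1, 3.9]
finger_gap: 0.005
```

On the catch at z = 78.1, 3.9 N. Commanded z is about 77.7. Next I'll press it down in small steps.

{"name": "drive_tool", "arguments": {
  "motion": "0 0 0.1 0 0; 0 0 0.2 0 0; 0 0 0.3 0 0; 0 0 0.4 0 0; 0 0 0.4 0 0"
}}

```text
t: 7.85
tcp_pos: [535.0, -141.1, 74.5]
tcp_rot: [[0.999, 0.036, 0.0], [0.036, -0.999, -0.0], [0.0, 0.0, -1.0]]
ft_force: [-2.3, 1.5, 6.9]
finger_gap: -0.001
```

{"name": "drive_tool", "arguments": {
  "motion": "0 0 0.1 0 0; 0 0 0.2 0 0; 0 0 0.3 0 0; 0 0 0.3 0 0; 0 0 0.3 0 0"
}}

```text
t: 8.35
tcp_pos: [535.1, -141.1, 71.4]
tcp_rot: [[0.999, 0.036, 0.0], [0.036, -0.999, -0.0], [0.0, 0.0, -1.0]]
ft_force: [-2.9, 1.0, 5.6]
finger_gap: -0.003
```

```bash
python3 - <<'E'
from h import *
c=snap("side","pics/side2.png")
cv2.imwrite("pics/s2.png",cv2.resize(c["image"][150:350,180:440],None,fx=2.5,fy=2.5))
s=ctrl.observe(); print(s["tcp_pos"],s["ft_force"],s["t"])
E
```

```text
[ 535.094568   -141.13253262   71.38907976] [-3.18899066  0.92892258  5.12823635] 8.4
```

View pics/s2.png

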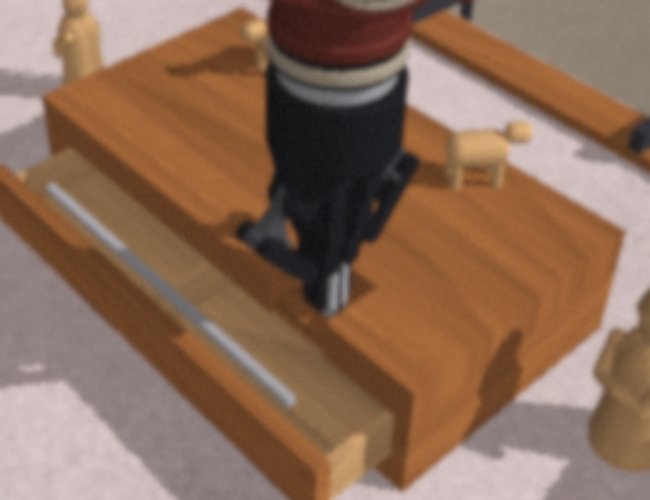

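The catch let go and the drawer is out: its front panel runs from about (0,175) to (330,490) in the crop, and the fingers are still in the notch. I'll hold for a moment so it finishes, then lift straight up.

{"name": "drive_tool", "arguments": {
  "motion": "0 0 0 0 0; 0 0 0 0 0; 0 0 0 0 0; 0 0 0 0 0; 0 0 0 0 0"
}}

```text
t: 8.9
tcp_pos: [535.1, -141.1, 71.4]
tcp_rot: [[0.999, 0.036, 0.0], [0.036, -0.999, -0.0], [0.0, 0.0, -1.0]]
ft_force: [-3.1, 0.9, 5.4]
finger_gap: 0.006
```

{"name": "drive_tool", "arguments": {
  "motion": "0 0 -0.3 0 0; 0 0 -0.7 0 0; 0 0 -1.5 0 0; 0 0 -3 0 0; 0 0 -5 0 0"
}}

```text
t: 9.4
tcp_pos: [534.1, -140.7, 120.6]
tcp_rot: [[0.999, 0.036, -0.002], [0.036, -0.999, 0.001], [-0.002, -0.001, -1.0]]
ft_force: [0.2, 0.0, 0.2]
finger_gap: -0.002
```

{"name": "drive_tool", "arguments": {
  "motion": "0 0 -3 0 0; 0 0 -6 0 0; 0 0 -9 0 0; 0 0 -9 0 0; 0 0 -9 0 0"
}}

```text
t: 9.9
tcp_pos: [535.3, -141.2, 212.0]
tcp_rot: [[0.999, 0.036, 0.002], [0.036, -0.999, -0.001], [0.002, 0.001, -1.0]]
ft_force: [0.4, -0.6, -0.7]
finger_gap: -0.001
```

```bash
python3 - <<'E'
from h import *
c=snap("side","pics/side3.png"); d=snap("scene","pics/scene3.png")
a=load("pics/side0.npy")
yaw=np.radians(2.06);R=np.array([[np.cos(yaw),-np.sin(yaw)],[np.sin(yaw),np.cos(yaw)]])
def w(x,y,z): return [*(R@[x,y]+[609.5,-42.6]),z]
im=c["image"].copy()
for p in proj(c,[w(-160,176,58),w(-160,-176,58)]): cv2.circle(im,tuple(int(round(v)) for v in p),3,(0,255,0),1)
cv2.imwrite("pics/f.png",np.hstack([cv2.resize(im[120:360,150:470],(400,300)),cv2.resize(d["image"][110:290,120:400],(400,300))]))
s=ctrl.observe(); print(s["tcp_pos"],s["ft_force"],s["t"])
E
```

```text
[ 534.16359909 -140.73706226  209.36591188] [-0.65982537 -0.0102855  -0.68959073] 10.0
```

View pics/f.png

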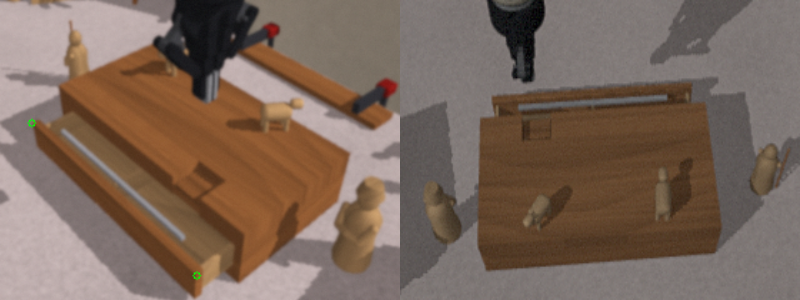

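The drawer stands out, the catch is up and the figures look undisturbed. One last check: the drawer's travel, measured with ticks at 50, 55 and 60 mm.

```bash
python3 - <<'E'
from h import *
c=load("pics/side3.npy"); d=load("pics/scene3.npy")
a=load("pics/side0.npy")["image"]; s2=load("pics/side2.npy")["image"]
yaw=np.radians(2.06);R=np.array([[np.cos(yaw),-np.sin(yaw)],[np.sin(yaw),np.cos(yaw)]])
w=lambda x,y,z:[*(R@[x,y]+[609.5,-42.6]),z]
def crop(c,x0,y0,n,k):
    im=cv2.resize(c["image"][y0:y0+n,x0:x0+n],None,fx=k,fy=k,interpolation=cv2.INTER_CUBIC)
    for y in(-176,176):
        for x,col in((-150,(255,0,0)),(-155,(0,255,255)),(-160,(0,255,0))):
            p=(proj(c,[w(x,y,58)])[0]-[x0,y0]+.5)*k-.5
            cv2.circle(im,tuple(int(round(v)) for v in p),2,col,-1)
    return im
A=crop(c,270,310,50,7); B=crop(c,160,195,50,7)
cv2.imwrite("pics/g.png",np.hstack([A,B]))
# figures: pixel change vs start
for n,bx in(("shepherd side",(195,225,135,190)),("king side",(412,460,258,340))):
    x0,x1,y0,y1=bx; print(n,cv2.absdiff(a,c["image"])[y0:y1,x0:x1].mean())
s0=load("pics/scene0.npy")["image"]
for n,(x0,x1,y0,y1) in dict(shep=(363,390,190,230),king=(135,165,215,258),sheepa=(296,314,208,246),sheepb=(202,230,222,252)).items():
    t=s0[y0:y1,x0:x1]; r=cv2.matchTemplate(d["image"][y0-6:y1+6,x0-6:x1+6],t,cv2.TM_CCOEFF_NORMED); m=cv2.minMaxLoc(r); print(n,m[1],np.array(m[3])-6)
E
```

```text
shepherd side 9.465656565656566
king side 8.13406165311653
shep 0.9817403554916382 [0 0]
king 0.9800554513931274 [0 0]
sheepa 0.9640898704528809 [0 0]
sheepb 0.9520833492279053 [0 0]
```

View pics/g.png

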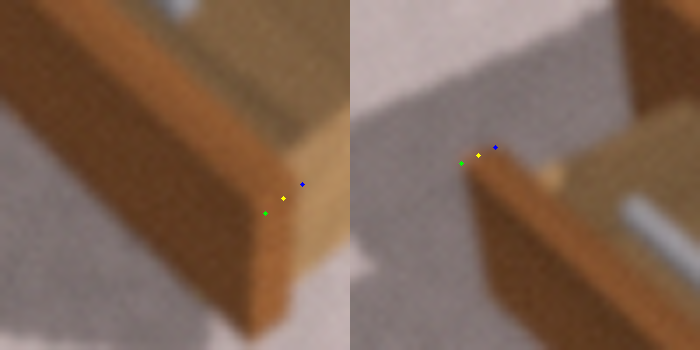

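The front corners are at about (252,208) and (467,165) against the green 60 mm ticks at (265,213) and (461,163). The drawer is therefore fully out within measuring error, and no figure moved.

```bash
python3 -c "
from cell import ctrl
s=ctrl.observe();print(s['t'],s['ft_force'],abs(s['joint_vel']).max());print(ctrl.job_done())"
```

```text
10.0 [-0.65982537 -0.0102855  -0.68959073] 0.8156901778989515
the job is handed in; nothing more can be done
None
```

The drawer is open and the job is handed in, after about 10 s of robot time; the hand-in gives no verdict.

- **Finding the notch:** I touched the shut fingertips down on the plain right end of the rail, reading 2 N at first contact and 6 N once settled. Sliding along at 3–6 N, I felt the force drop to zero at y ≈ −152, which matched where the images put the notch.
- **Opening it:** I pressed the catch about 6.6 mm down in the middle of the notch, with the highest reading about 7 N. The drawer sprang out, and I lifted straight up to about 210 mm, clear of everything.
- **Drawer and catch:** The drawer's front corners line up with 60 mm of travel to within a few mm, though the left and right corners differed slightly, as the calibration would allow. The notch looked normal in the last picture; I did not measure the catch's height.
- **Figures:** All four matched their starting positions with no pixel shift in the scene camera. A plain before/after difference of the side pictures at the shepherd and king gave 8–9 grey levels, which I took to be noise or shadow and did not look into.
- **At hand-in:** The force on the tool was within its noise, under 1 N.

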